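Swing the bail arm in and stack the ring tray on the tote

TASK

On the jeweller's bench, swing the tote's outstanding steel bail arm over and in until it lies flat across the mouth, like the one at the other end. Then take the long handled tray of rings and set it level on the two bail arms, lengthwise and centred over the tote, and let go. Leave the short tray where it is.

Things in the scene. Friction and masses are not known exactly. Their poses are not given: they have to be found in the camera images.
- tote: Grey open tote fixed to the bench, 260 long (x) x 130 wide (y) x 70 high, wall 5 mm; origin centre of underside. At each end a U-shaped bail arm of 8 mm steel wire: legs 70 long outside the long walls, crossbar 140 mm along y; hinge lines along y at x = -118 and +118, z = 74 mm. The +x arm already lies in, crossbar at x = 48. Arms lying in carry the tray at z = 78; below them 55 mm is free.
- bail_bar (a point): Middle of the crossbar (wire axis, parallel to tote y) of the bail arm at the tote's -x end. Starts swung out past that end, legs 26 degrees below to 20 above level. It turns at 70 mm radius up over its hinge and stops lying in at tote x = -48, z = 74 mm. Slightly stiff hinge: about 1 N at the crossbar moves it, and it stays at whatever angle it is left.
- tray: Long tray: white plastic, 160 long (x) x 95 mm wide (y), flat bottom, walls 34 mm high, about 0.25 kg, rings inside. Handle along its middle, parallel to x: bar 14 mm thick, 99 long, 60 to 80 mm above the bottom, on a 4 mm web. Origin centre of underside, z up. Same when turned half round.
- small_tray: Short tray, left alone: as the long one in shape, material, width and heights, but only 80 mm long (x), handle bar 50 long; too short to span both bail arms. Origin centre of underside.
Mind the look-alikes: they are no part of the job. What is shaped like the tray but brown or pink is not meant.

How it is judged:
By the outcome, as a careful person would: the job done as asked, in the order asked, and still so for the second after the job is handed in, with the robot touching nothing.
It also fails if it takes over 58 s, if anything falls off the work surface, if the arm or the gripper's body presses on something with over 40 N, if the wrist force passes 120 N, or if a joint passes its speed limit or range.

ROBOT

A 7-joint arm with a two-finger parallel gripper is mounted at the origin on the work surface. World frame = base frame: x ahead of the robot, y to its left, z up, the work surface at z = 0. Lengths are in m, angles in degrees, forces in N, time in s.
With the tool pointing down it reaches from about 0.4 to 0.85 m from the base axis. Payload 10.4 kg.
Tool frame: the origin (TCP) lies midway between the tips of the shut fingers; the grasp point (between the pads) lies 19 mm behind it; z points along the fingers, y is the line along which they close (so a half turn about z gives the same grasp; the last joint's range is limited). The gripper opens to 85 mm and grips with 20 to 120 N. Pads are 22 mm wide; open, the fingers measure 114 mm over their backs; the gripper's body (76 mm by 85 mm) begins 54 mm behind the grasp point. The pads swing forward as they close: fully open they stand 13 mm farther back than shut.
Start: joints at [-72.685, 19.034, -3.707, 83.658, 1.238, 77.344, -5.071], TCP at [0.199, 0.592, 0.231] pointing down, gripper open.
Joint ranges: [-148.97, 148.97], [-28.65, 121.19], [-84.17, 76.75], [9.2, 138.47], [-72.65, 252.65], [3.7, 117.97], [-149.18, 149.18]. Speed limits (degrees/s): [127.2, 127.2, 159.86, 159.86, 180, 180, 180].

INTERFACE

Orientations are given as a 3x3 rotation matrix whose columns are the frame's x, y, z axes.
In Python, from bench import * gives the robot as it stands.
- The arm moves only by the tool drive_tool, never from a script. Its argument "motion" is a list of rows, each a list of 3 entries, a list of its own where there are three numbers: the shift along the tool's x, y, z in m, then the turn about the tool's z in degrees, then the opening, from -1 (shut) to 1 (fully open). In form: [[[tx, ty, tz], roll, claw], ...]. A call has 1 to 12 rows; each row is the pose to reach, as a shift and turn from the pose commanded when the call began, along the tool's axes at that moment; what a row does not reach only later rows make up. A row lasts 1/12 s, in which the tool goes at most 41.7 mm and 7.16 degrees, less where a joint would pass 70% of its speed; a pose out of reach is approached as far as the arm can. A call with a gripper value outside its range is refused whole. The fingers move at their own pace and stop on an object; the grip force is fixed at half the most. Time passes only in rows, so rows that repeat a pose let the fingers close. It gives the time, the measured TCP pose, the force, the opening and the grip force at its end, in the units of the state.
- get_obs(): the state, without advancing time (a new reading comes with each control period).
- grab_frame(name): name is "scene" or "top" or "wrist"; returns a dict with "pixels" (400x640x3 uint8, red, green, blue), "mtx" (3x3 intrinsics, pixels), "extrinsics" (4x4, takes a point from world to camera coordinates); the wrist camera has in their place "mount" (4x4, takes a point from camera to tool coordinates, whose origin is the TCP and whose axes are the flange's). Camera axes: x right, y down, z forward; pixel columns grow to the right and rows downward; lengths in m; the calibration is good to about 2 mm. A picture is of the moment at which its call begins: read the wrist's pose just before it. There is no depth.
- close_job(): hands the job in; it is judged then, once.
Trained networks look in the newest picture that a camera, given by its name, has taken for a name from the list of things; names that differ only in an ending like _2 or _b are one class to them, and where a whole thing is asked for, a point or a joint stands for the part that bears it (a point fixed in the world has none). Each returns a list of dicts, best first, with "score" (0 to 1); they miss things now and then, are a little off and sometimes report something else, mostly with a low value. They report only what shows in the picture. A call takes as long as a camera call. They do not tell look-alikes from the thing itself.
- search_frame(query, camera): "bbox" ([left, top, width, height] in pixels, round what is visible of it).
The state is a dict: "time": time; "joint_pos": joint angles; "joint_vel": joint speeds; "tau": joint torques, N m; "ee_pos": TCP position; "orientation": TCP orientation; "contact_force": force on the tool from outside, world axes, zero at the start; "torque": the same for the moment, N m; "opening": finger opening in m; "grasp_force": force on a finger pad.
Only numpy, scipy, OpenCV 4.12 (cv2) and the standard library are available. Lean on these libraries where they do the work, as an engineer would, in place of code of your own. Each camera call takes 0.05 s, during which the arm holds its last target. There are 200 camera calls.

## Working session

There is one attempt and no reset: what is moved stays moved. The work goes in short steps, Python scripts to look and compute and a tool call to move; the robot and the scene stay as the last step left them, time stands still between calls to the robot, and variables do not carry over. Pictures are saved under pics/ and viewed, at most 10 in all, crops included, and the job is handed in when it is done.

Besides the shell and the picture viewer there is one more tool, called after "Request:" as name(argument=value, ...), one argument or row to a line, values as JSON. drive_tool: Moves the arm, as the interface text tells. Its arguments: {"type":"object","properties":{"motion":{"type":"array","items":{"type":"array"}}},"required":["motion"]}

```bash
ls; mkdir -p pics; python3 - <<'E'
from bench import *
import cv2,numpy as np
o=get_obs();print(o['time'],o['ee_pos'],o['orientation'],o['opening'])
ims=[]
for c in("scene","top"):
    f=grab_frame(c);ims.append(f["pixels"][:,:,::-1]);print(c,f["mtx"].tolist(),np.round(f["extrinsics"],4).tolist())
    for q in("tote","bail_bar","tray","small_tray"):
        print(c,q,[(np.round(d["bbox"],0).tolist(),round(d["score"],2)) for d in search_frame(q,c)][:5])
cv2.imwrite("pics/a.png",ims[0]);cv2.imwrite("pics/b.png",ims[1])
E
```

```text
pics
0.0 [0.19933743 0.5919749  0.23052185] [[-9.47720053e-01  3.19102721e-01 -3.93409347e-04]
 [ 3.19102959e-01  9.47719110e-01 -1.33769924e-03]
 [-5.40219118e-05 -1.39330248e-03 -9.99999028e-01]] 0.08503740358362376
scene [[392.2327866517679, 0.0, 316.3471233952364], [0.0, 392.2327866517679, 189.0736489791606], [0.0, 0.0, 1.0]] [[0.8264, 0.5631, -0.003, -0.4871], [0.3548, -0.5248, -0.7738, -0.0773], [-0.4373, 0.6384, -0.6335, 1.1382], [0.0, 0.0, 0.0, 1.0]]
scene tote [([195.0, 199.0, 161.0, 126.0], 0.77)]
scene bail_bar [([278.0, 256.0, 78.0, 70.0], 0.76)]
scene tray [([332.0, 174.0, 71.0, 57.0], 0.97), ([368.0, 130.0, 53.0, 55.0], 0.71), ([287.0, 113.0, 57.0, 40.0], 0.65)]
scene small_tray [([298.0, 153.0, 47.0, 43.0], 0.66)]
top [[448.78679130071373, 0.0, 315.914677398101], [0.0, 448.78679130071373, 198.9109122562642], [0.0, 0.0, 1.0]] [[0.0082, -1.0, 0.0002, 0.0966], [-0.9978, -0.0082, -0.0658, 0.549], [0.0658, 0.0003, -0.9978, 1.1343], [0.0, 0.0, 0.0, 1.0]]
top tote [([371.0, 132.0, 62.0, 130.0], 0.57), ([377.0, 132.0, 59.0, 31.0], 0.27)]
top bail_bar [([376.0, 131.0, 63.0, 33.0], 0.82), ([250.0, 219.0, 44.0, 33.0], 0.72)]
top tray [([170.0, 265.0, 71.0, 48.0], 0.96), ([172.0, 160.0, 66.0, 47.0], 0.88), ([257.0, 141.0, 47.0, 69.0], 0.56)]
top small_tray [([252.0, 217.0, 44.0, 36.0], 0.66)]
```

View pics/a.png

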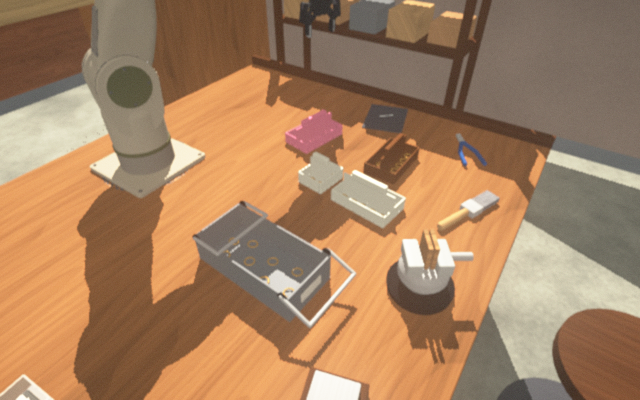

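View pics/b.png

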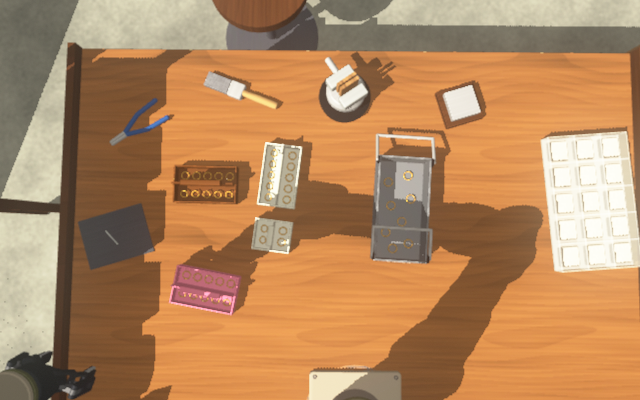

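The scene view shows the tote at about (265,255), its outstanding arm toward (330,300), the white long tray at (368,197) and the short one at (320,173). In the top view the tote is at (403,208) with the outstanding bar at row ~137, the long white tray at (280,175) and the short tray at (272,235). The brown and pink ones are decoys.

```bash
python3 - <<'E'
import cv2,numpy as np
b=cv2.imread("pics/b.png")
c=cv2.resize(b[125:270,245:445],None,fx=4,fy=4,interpolation=cv2.INTER_CUBIC)
cv2.imwrite("pics/c.png",c)
a=cv2.imread("pics/a.png")
cv2.imwrite("pics/d.png",cv2.resize(a[145:330,190:410],None,fx=3.2,fy=3.2,interpolation=cv2.INTER_CUBIC))
E
```

```text
(no output)
```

View pics/c.png

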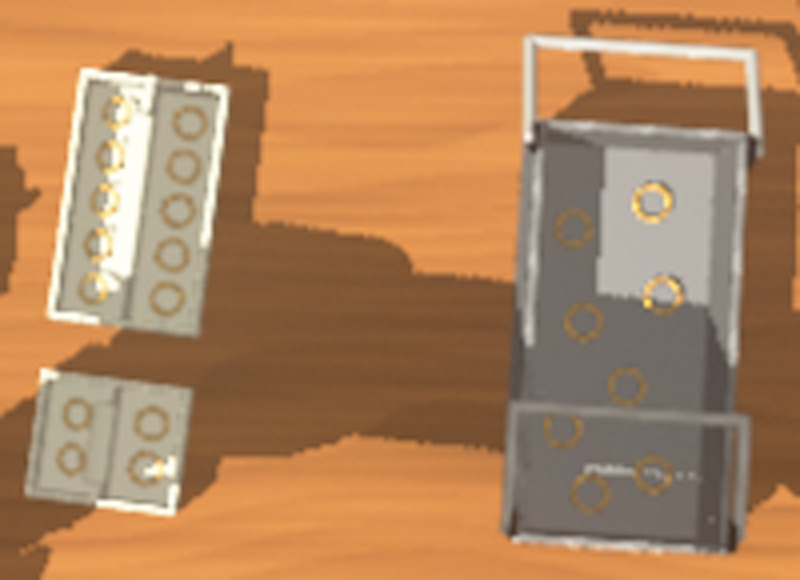

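View pics/d.png

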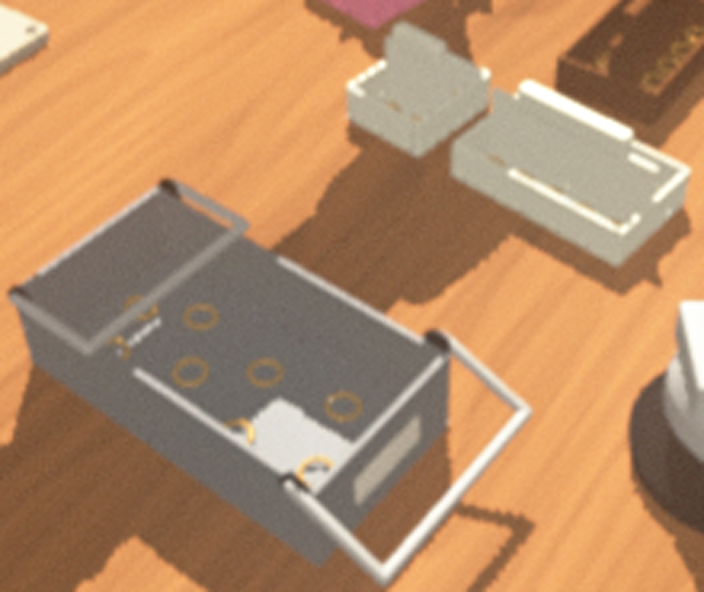

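The crops show clear rim corners: the long tray at (83,70),(228,88),(198,334),(50,318), the tote rim at (532,126),(748,140),(733,548),(508,537), and the outstanding bar ends at (527,42),(757,55). I'll fit poses from these.

```bash
cat > fit.py <<'E'
import numpy as np
from scipy.optimize import least_squares
K={'t':np.array([[448.787,0,315.915],[0,448.787,198.911],[0,0,1]]),'s':np.array([[392.233,0,316.347],[0,392.233,189.074],[0,0,1]])}
E={'t':np.array([[0.0082,-1.0,0.0002,0.0966],[-0.9978,-0.0082,-0.0658,0.549],[0.0658,0.0003,-0.9978,1.1343]]),'s':np.array([[0.8264,0.5631,-0.003,-0.4871],[0.3548,-0.5248,-0.7738,-0.0773],[-0.4373,0.6384,-0.6335,1.1382]])}
def proj(c,P):
    q=(K[c]@(E[c][:,:3]@np.atleast_2d(P).T+E[c][:,3:])).T; return q[:,:2]/q[:,2:]
def px(c,p):
    s,o=((4,(245,125)) if c=='t' else (3.2,(190,145))); return (np.array(p,float)+.5)/s-.5+o
def R(a): return np.array([[np.cos(a),-np.sin(a),0],[np.sin(a),np.cos(a),0],[0,0,1]])
def fit(x0,obs):
    f=lambda x:np.concatenate([(proj(c,R(x[2])@np.array(P)+[x[0],x[1],0])-px(c,p)).ravel() for c,P,p in obs])
    r=least_squares(f,x0); return r.x,r.fun.reshape(-1,2)
E
python3 - <<'E'
from fit import *
a,b,h=.130,.065,.070
tote=[('t',(-a,-b,h),(530,125)),('t',(-a,b,h),(748,140)),('t',(a,b,h),(734,549)),('t',(a,-b,h),(506,537)),
('t',(.048,-.07,.074),(512,407)),('t',(.048,.07,.074),(746,420)),
('s',(a,-b,h),(168,187)),('s',(a,b,h),(14,297)),('s',(-a,-b,h),(447,357)),('s',(-a,b,h),(294,490))]
x,r=fit([.6,-.12,3.1],tote);print('tote',x[:2],np.degrees(x[2]),np.round(r,1).tolist())
T=x
bar=[('t',-1,(530,42)),('t',1,(755,55)),('s',-1,(523,410)),('s',1,(385,573))]
f=lambda t:np.concatenate([(proj(c,R(T[2])@np.array([-.118-.07*np.cos(t[0]),s*.07,.074+.07*np.sin(t[0])])+[T[0],T[1],0])-px(c,p)).ravel() for c,s,p in bar])
rb=least_squares(f,[0.]);print('bar ang',np.degrees(rb.x),np.round(rb.fun.reshape(-1,2),1).tolist())
t=rb.x[0];print('bar mid',R(T[2])@np.array([-.118-.07*np.cos(t),0,.074+.07*np.sin(t)])+[T[0],T[1],0],'hinge',R(T[2])@np.array([-.118,0,.074])+[T[0],T[1],0])
for n,L,C,S in(('long',.08,[(82,70),(229,87),(200,335),(48,318)],[(495,92),(688,172),(620,232),(454,152)]),('short',.04,[(42,370),(192,388),(175,514),(26,497)],None)):
    q=[(L,.0475,.034),(L,-.0475,.034),(-L,-.0475,.034),(-L,.0475,.034)]
    o=[('t',Q,p) for Q,p in zip(q,C)]
    if S:o+=[('s',Q,p) for Q,p in zip([q[3],q[0],q[1],q[2]],S)]
    x,r=fit([.65,.1,-.1],o);print(n,x[:2],np.degrees(x[2]),np.round(r,1).tolist())
    print(' handle ends top px',((proj('t',np.array([R(x[2])@np.array([s*L*.62,0,.08])+[x[0],x[1],0] for s in(1,-1)]))-[245,125])*4).tolist())
E
```

```text
tote [ 0.52361791 -0.11056083] 175.8916289964511 [[2.4, -2.2], [0.5, -1.8], [-2.7, 1.8], [0.9, 0.5], [-0.1, -0.9], [-1.1, 0.5], [-3.9, -1.3], [-2.0, -3.4], [-0.1, -0.6], [3.5, 2.1]]
bar ang [-17.67880372] [[1.0, -2.0], [0.3, -0.8], [0.2, 0.6], [-2.6, 0.9]]
bar mid [ 0.70783748 -0.12379291  0.05274236] hinge [ 0.64131469 -0.11901472  0.074     ]
long [0.60694916 0.19210005] -4.3860289834908075 [[-0.5, 0.4], [-0.2, -0.7], [1.5, -0.3], [2.1, 0.8], [5.8, -1.0], [-0.9, -1.7], [0.2, 0.5], [-3.1, -1.9]]
 handle ends top px [[142.5168261828794, 111.23047965169815], [127.86075248441125, 272.385348667633]]
short [0.45475413 0.21142074] -6.36245970440764 [[0.0, 0.0], [-0.2, -0.0], [0.2, 0.1], [-0.1, -0.1]]
 handle ends top px [[104.943463448182, 400.8953879076429], [94.62601890730139, 482.67704203365963]]
```

Request:
drive_tool(
  motion=[
    [[-0.711,-0.516,-0.03],75.5,-0.3],
    [[-0.711,-0.516,-0.03],75.5,-0.3],
    [[-0.711,-0.516,-0.03],75.5,-0.3],
    [[-0.711,-0.516,-0.03],75.5,-0.3],
    [[-0.711,-0.516,-0.03],75.5,-0.3],
    [[-0.711,-0.516,-0.03],75.5,-0.3],
    [[-0.711,-0.516,-0.03],75.5,-0.3],
    [[-0.711,-0.516,-0.03],75.5,-0.3],
    [[-0.711,-0.516,-0.03],75.5,-0.3],
    [[-0.711,-0.516,-0.03],75.5,-0.3],
    [[-0.711,-0.516,-0.03],75.5,-0.3],
    [[-0.711,-0.516,-0.03],75.5,-0.3],
  ],
)

```text
time: 1.5
ee_pos: [0.4899, 0.1833, 0.2488]
orientation: [[0.076, 0.997, 0.001], [0.997, -0.076, 0.001], [0.001, 0.001, -1.0]]
contact_force: [0.7, 0.6, 0.0]
opening: 0.0297
grasp_force: 0.0
```

```bash
cat > go.py <<'E'
import sys,numpy as np
from bench import *
# usage: go.py x y z yaw_of_tool_y
def rel(x,y,z,yaw):
    o=get_obs();R=np.array(o['orientation']);p=np.array(o['ee_pos'])
    a=np.degrees(np.arctan2(R[1,1],R[0,1]));d=(yaw-a+180)%360-180
    print('t',round(o['time'],2),'pos',np.round(p,4),'yaw',round(a,2),'shift',np.round(R.T@(np.array([x,y,z])-p),4),'roll',round(-d,2),'open',round(o['opening'],4))
if __name__=='__main__': rel(*map(float,sys.argv[1:]))
E
python3 go.py .708 -.124 .26 -4.1
```

```text
t 1.5 pos [0.4899 0.1833 0.2488] yaw -4.38 shift [-0.2897  0.2409 -0.0112] roll -0.28 open 0.0297
```

Request:
drive_tool(
  motion=[
    [[-0.29,0.241,-0.011],-0.3,-0.3],
    [[-0.29,0.241,-0.011],-0.3,-0.3],
    [[-0.29,0.241,-0.011],-0.3,-0.3],
    [[-0.29,0.241,-0.011],-0.3,-0.3],
    [[-0.29,0.241,-0.011],-0.3,-0.3],
    [[-0.29,0.241,-0.011],-0.3,-0.3],
    [[-0.29,0.241,-0.011],-0.3,-0.3],
    [[-0.29,0.241,-0.011],-0.3,-0.3],
    [[-0.29,0.241,-0.011],-0.3,-0.3],
    [[-0.29,0.241,-0.011],-0.3,-0.3],
    [[-0.29,0.241,-0.011],-0.3,-0.3],
  ],
)

```text
time: 2.42
ee_pos: [0.7087, -0.125, 0.2578]
orientation: [[0.071, 0.997, -0.002], [0.997, -0.071, -0.002], [-0.002, -0.002, -1.0]]
contact_force: [-0.3, 0.3, -0.0]
opening: 0.0298
grasp_force: 0.0
```

```bash
python3 - <<'E'
from bench import *
import cv2,numpy as np
from go import rel
rel(.708,-.124,.034,-4.1)
o=get_obs();f=grab_frame("wrist")
np.savez('w1.npz',K=f['mtx'],M=f['mount'],R=o['orientation'],p=o['ee_pos'])
print(np.round(f['mtx'],1).tolist(),np.round(f['mount'],3).tolist())
cv2.imwrite("pics/e.png",f["pixels"][:,:,::-1])
E
```

```text
t 2.42 pos [ 0.7087 -0.125   0.2578] yaw -4.07 shift [ 0.0014 -0.0004  0.2238] roll 0.03 open 0.0298
[[314.4, 0.0, 312.6], [0.0, 314.4, 202.8], [0.0, 0.0, 1.0]] [[0.0, -0.951, -0.308, 0.079], [1.0, 0.0, -0.0, -0.0], [0.0, -0.308, 0.951, -0.143], [0.0, 0.0, 0.0, 1.0]]
```

View pics/e.png

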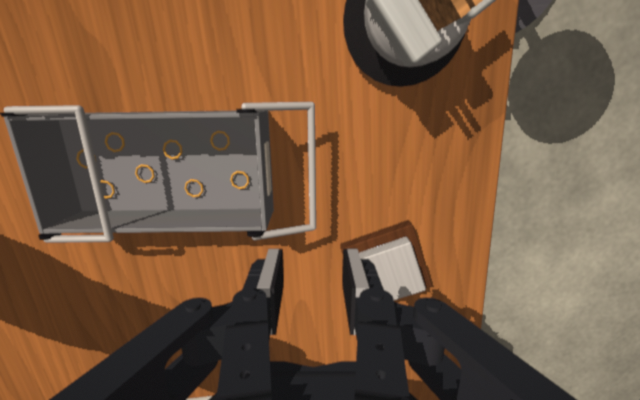

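The wrist view shows the tote rim corners at about (10,114), (42,237), (268,112), (268,231). The lying bar runs from (83,108) to (107,238), and the outstanding bar from (312,105) to (313,229).

```bash
cat > wf.py <<'E'
from fit import *
def wcam(fn):
    d=np.load(fn);K_=d['K'];M=d['M'];T=np.eye(4);T[:3,:3]=d['R'];T[:3,3]=d['p'];X=np.linalg.inv(T@M)
    def pr(P):
        q=K_@(X[:3,:3]@np.array(P)+X[:3,3]);return q[:2]/q[2]
    return pr
E
python3 - <<'E'
from wf import *
pr=wcam('w1.npz')
def model(x):
    A=lambda P:R(x[2])@np.array(P)+[x[0],x[1],0]
    c,s=np.cos(x[3]),np.sin(x[3]);b=lambda y:A((-.118-.07*c,y,.074+.07*s))
    W=[(A((.048,-.066,.074)),(83,108)),(A((.048,.066,.074)),(107,238)),(b(-.066),(312,105)),(b(.066),(313,229)),
     (A((.130,-.065,.07)),(10,114)),(A((.130,.065,.07)),(42,237)),(A((-.130,-.065,.07)),(268,112)),(A((-.130,.065,.07)),(268,232))]
    r=[pr(P)-p for P,p in W]
    Tp=[(A((.048,-.066,.074)),(514,407)),(A((.048,.066,.074)),(744,420)),(b(-.066),(530,42)),(b(.066),(755,55))]
    r+=[(proj('t',P)[0]-px('t',p)) for P,p in Tp]
    return np.concatenate(r)
r=least_squares(model,[.523,-.11,3.07,-.3]);x=r.x
print(x[:2],np.degrees(x[2:]),np.round(r.fun.reshape(-1,2),1).tolist())
np.save('tote.npy',x)
A=lambda P:R(x[2])@np.array(P)+[x[0],x[1],0]
for th in np.r_[np.degrees(x[3]),0,20,40,60,80,100,120,140,160,175,180,183]:
    c,s=np.cos(np.radians(th)),np.sin(np.radians(th));print(round(th),np.round(A((-.118-.07*c,0,.074+.07*s)),4),'rel start')
E
```

```text
[ 0.52798261 -0.11109723] [176.28051613 -24.48043008] [[1.0, 5.1], [4.0, -3.7], [1.3, 5.8], [0.9, -5.2], [-3.5, 0.5], [-0.6, -4.6], [-5.7, 0.9], [0.6, -0.6], [1.4, -2.3], [-1.9, -1.6], [1.8, -1.6], [-2.4, -1.1]]
-24 [ 0.7093 -0.1229  0.045 ] rel start
0 [ 0.7156 -0.1233  0.074 ] rel start
20 [ 0.7114 -0.123   0.0979] rel start
40 [ 0.6992 -0.1222  0.119 ] rel start
60 [ 0.6807 -0.121   0.1346] rel start
80 [ 0.6579 -0.1195  0.1429] rel start
100 [ 0.6336 -0.118   0.1429] rel start
120 [ 0.6108 -0.1165  0.1346] rel start
140 [ 0.5922 -0.1153  0.119 ] rel start
160 [ 0.5801 -0.1145  0.0979] rel start
175 [ 0.5761 -0.1142  0.0801] rel start
180 [ 0.5759 -0.1142  0.074 ] rel start
183 [ 0.576  -0.1142  0.0703] rel start
```

Request:
drive_tool(
  motion=[
    [[0,0,0.04],0,-0.3],
    [[0,0,0.08],0,-0.3],
    [[0,0,0.12],0,-0.3],
    [[0,0,0.16],0,-0.3],
    [[0,0,0.19],0,-0.3],
    [[0,0,0.21],0,-0.3],
    [[0,0,0.228],0,-0.3],
    [[0,0,0.228],0,-0.3],
    [[0,0,0.228],0,-1],
    [[0,0,0.228],0,-1],
    [[0,0,0.228],0,-1],
    [[0,0,0.228],0,-1],
  ],
)

```text
time: 3.47
ee_pos: [0.708, -0.1201, 0.0332]
orientation: [[0.065, 0.998, -0.001], [0.998, -0.065, 0.002], [0.002, -0.001, -1.0]]
contact_force: [-8.9, 3.1, 3.4]
opening: 0.0059
grasp_force: 58.6
```

```bash
python3 - <<'E'
from bench import *
import cv2,numpy as np
from go import rel
rel(.708,-.124,.034,-4.1)
o=get_obs();f=grab_frame("wrist");print(o['grasp_force'],o['contact_force'])
np.savez('w2.npz',K=f['mtx'],M=f['mount'],R=o['orientation'],p=o['ee_pos'])
cv2.imwrite("pics/f.png",f["pixels"][:,:,::-1])
E
```

```text
t 3.47 pos [ 0.708  -0.1201  0.0332] yaw -3.75 shift [-0.0039  0.0003 -0.0008] roll 0.35 open 0.0059
58.57035577297211 [-8.93068466  3.09325415  3.39930419]
```

View pics/f.png

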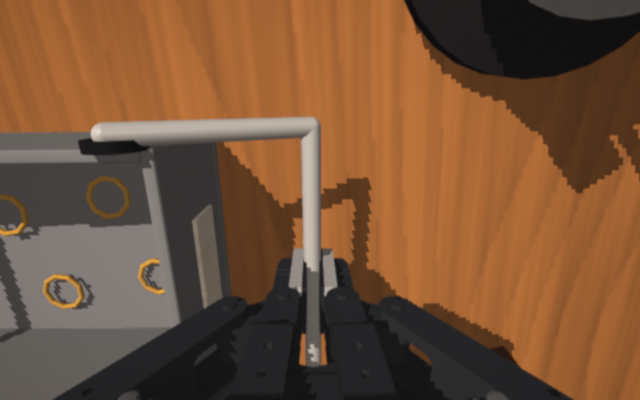

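The bar is held between the pads at (312,290). Now swinging it along its arc.

Request:
drive_tool(
  motion=[
    [[0,0.0036,-0.0129],0,-1],
    [[0,0.0046,-0.0251],0,-1],
    [[0,0.0036,-0.0372],0,-1],
    [[0,0.0004,-0.049],0,-1],
    [[0,-0.0047,-0.0601],0,-1],
    [[0,-0.0117,-0.0701],0,-1],
    [[0,-0.0204,-0.0787],0,-1],
    [[0,-0.0304,-0.0857],0,-1],
  ],
)

```text
time: 4.18
ee_pos: [0.6817, -0.1187, 0.1216]
orientation: [[0.065, 0.998, 0.01], [0.998, -0.065, -0.0], [0.001, 0.01, -1.0]]
contact_force: [8.5, 3.3, 2.8]
opening: 0.0056
grasp_force: 58.6
```

Request:
drive_tool(
  motion=[
    [[0,-0.0169,-0.007],0,-1],
    [[0,-0.035,-0.0094],0,-1],
    [[0,-0.0531,-0.007],0,-1],
    [[0,-0.07,0],0,-1],
    [[0,-0.0845,0.0111],0,-1],
    [[0,-0.0956,0.0256],0,-1],
    [[0,-0.1008,0.0367],0,-1],
    [[0,-0.1039,0.0485],0,-1],
  ],
)

```text
time: 4.85
ee_pos: [0.5741, -0.1127, 0.0703]
orientation: [[0.067, 0.998, 0.002], [0.998, -0.067, 0.001], [0.001, 0.002, -1.0]]
contact_force: [0.3, 2.2, 2.8]
opening: 0.0052
grasp_force: 68.0
```

Request:
drive_tool(
  motion=[
    [[0,-0.001,0.006],0,-1],
    [[0,-0.001,0.011],0,-1],
    [[0,-0.001,0.014],0,-1],
    [[0,-0.001,0.014],0,-1],
  ],
)

```text
time: 5.18
ee_pos: [0.5732, -0.1125, 0.0567]
orientation: [[0.067, 0.998, -0.001], [0.998, -0.067, 0.002], [0.002, -0.001, -1.0]]
contact_force: [-14.3, 5.2, 22.5]
opening: 0.0056
grasp_force: 71.6
```

Request:
drive_tool(
  motion=[
    [[0,0,-0.002],0,-0.4],
    [[0,0,-0.002],0,-0.4],
    [[0,0,-0.002],0,-0.4],
    [[0,0,-0.03],0,-0.4],
    [[0,0,-0.07],0,-0.4],
    [[0,-0.02,-0.11],0,-0.4],
    [[0,-0.045,-0.15],0,-0.4],
    [[0,-0.045,-0.19],0,-0.4],
    [[0,-0.045,-0.22],0,-0.4],
    [[0,-0.045,-0.22],0,-0.4],
    [[0,-0.045,-0.22],0,-0.4],
  ],
)

```text
time: 6.1
ee_pos: [0.5299, -0.1099, 0.2769]
orientation: [[0.067, 0.998, 0.005], [0.998, -0.067, 0.0], [0.001, 0.005, -1.0]]
contact_force: [-0.7, -0.4, -1.0]
opening: 0.0258
grasp_force: 0.0
```

```bash
python3 - <<'E'
from bench import *
import cv2,numpy as np
from go import rel
rel(.607,.192,.25,85.6)
o=get_obs();f=grab_frame("wrist")
np.savez('w3.npz',K=f['mtx'],M=f['mount'],R=o['orientation'],p=o['ee_pos'])
cv2.imwrite("pics/g.png",f["pixels"][:,:,::-1])
E
```

```text
t 6.1 pos [ 0.5299 -0.1099  0.2769] yaw -3.83 shift [0.3064 0.0566 0.0274] roll -89.43 open 0.0258
```

View pics/g.png

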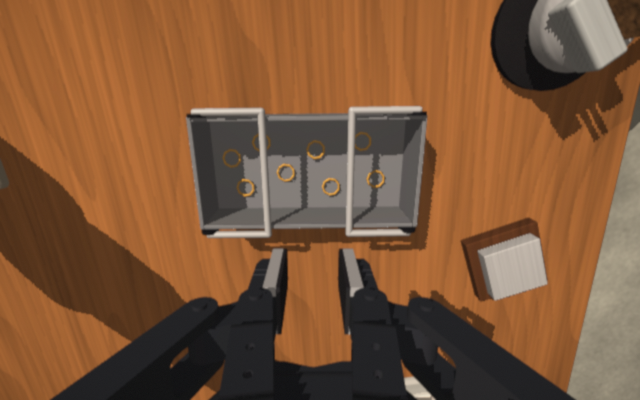

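Both arms now lie in: crossbars at columns ~264 and ~351, rows 109–234, symmetric in the mouth. Next, the tray.

Request:
drive_tool(
  motion=[
    [[0.306,0.057,0.0],-89.4,0.2],
    [[0.306,0.057,0.0],-89.4,0.2],
    [[0.306,0.057,0.0],-89.4,0.2],
    [[0.306,0.057,0.0],-89.4,0.2],
    [[0.306,0.057,0.0],-89.4,0.2],
    [[0.306,0.057,0.0],-89.4,0.2],
    [[0.306,0.057,0.0],-89.4,0.2],
    [[0.306,0.057,0.0],-89.4,0.2],
    [[0.306,0.057,0.0],-89.4,0.2],
    [[0.306,0.057,0.0],-89.4,0.2],
    [[0.306,0.057,0.0],-89.4,0.2],
    [[0.306,0.057,0.0],-89.4,0.2],
  ],
)

```text
time: 7.15
ee_pos: [0.6057, 0.1919, 0.2722]
orientation: [[-0.991, 0.131, -0.003], [0.131, 0.991, -0.002], [0.003, -0.002, -1.0]]
contact_force: [0.6, -0.6, -0.3]
opening: 0.051
grasp_force: 0.0
```

Request:
drive_tool(
  motion=[
    [[0.0,0.0,0.0],-1.0,0.2],
    [[0.0,0.0,0.0],-1.0,0.2],
    [[0.0,0.0,0.0],-1.0,0.2],
  ],
)

```text
time: 7.4
ee_pos: [0.6058, 0.1919, 0.2736]
orientation: [[-0.992, 0.124, -0.001], [0.124, 0.992, -0.001], [0.001, -0.001, -1.0]]
contact_force: [0.6, 1.3, -0.1]
opening: 0.0508
grasp_force: 0.0
```

```bash
python3 - <<'E'
from bench import *
import cv2,numpy as np
from go import rel
rel(.607,.192,.25,85.6)
o=get_obs();f=grab_frame("wrist");print(np.round(o['joint_pos'],0))
np.savez('w4.npz',K=f['mtx'],M=f['mount'],R=o['orientation'],p=o['ee_pos'])
cv2.imwrite("pics/h.png",f["pixels"][:,:,::-1])
from wf import *
pr=wcam('w3.npz')
def model(x):
    A=lambda P:R(x[2])@np.array(P)+[x[0],x[1],0]
    W=[((.048,-.07,.074),(262,112)),((.048,.07,.074),(266,232)),((-.048,-.07,.074),(352,111)),((-.048,.07,.074),(350,232)),
     ((.130,-.065,.07),(191,116)),((.130,.065,.07),(204,230)),((-.130,-.065,.07),(425,114)),((-.130,.065,.07),(414,229))]
    r=[pr(A(P))-p for P,p in W]
    r+=[proj('t',A(P))[0]-px('t',p) for P,p in [((.048,-.07,.074),(514,407)),((.048,.07,.074),(744,420))]]
    return np.concatenate(r)
r=least_squares(model,[.523,-.11,3.07]);x=r.x
print(x[:2],np.degrees(x[2]),np.round(r.fun.reshape(-1,2),1).tolist());np.save('tote.npy',x)
E
```

```text
t 7.4 pos [0.6058 0.1919 0.2736] yaw 82.89 shift [-0.0012  0.0003  0.0236] roll -2.71 open 0.0508
[-33.  20.  16.  79.  -5.  82.  65.]
[ 0.52530705 -0.11112759] 176.52395101731773 [[-0.1, -0.4], [2.4, 1.6], [0.7, -0.0], [-1.2, 1.0], [-4.7, 0.8], [-3.7, -1.0], [3.3, 1.2], [2.7, -1.6], [-0.1, -1.2], [-0.2, -0.5]]
```

View pics/h.png

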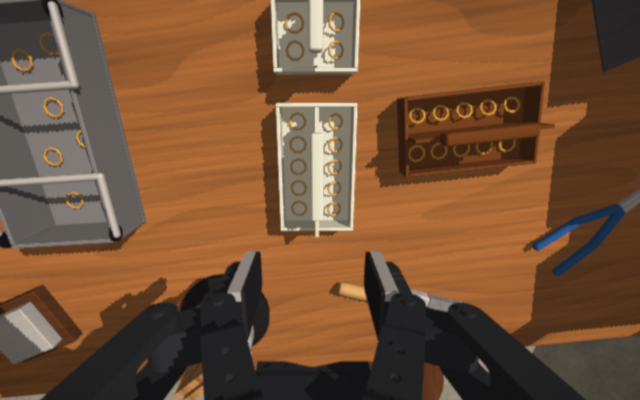

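The wrist view shows the long white tray with rim corners at (277,104), (356,103), (353,230), (281,231) and the handle along column 317, rows 132–220. The short tray is above it.

```bash
python3 - <<'E'
from wf import *
from go import rel
pr=wcam('w4.npz')
def model(x):
    A=lambda P:R(x[2])@np.array(P)+[x[0],x[1],0]
    W=[((-.08,-.0475,.034),(277,104)),((-.08,.0475,.034),(356,103)),((.08,.0475,.034),(354,230)),((.08,-.0475,.034),(280,231)),((-.0495,0,.08),(318,132)),((.0495,0,.08),(318,219))]
    r=[pr(A(P))-p for P,p in W]
    r+=[proj('t',A(P))[0]-px('t',p) for P,p in zip([W[3][0],W[2][0],W[1][0],W[0][0]][::-1] and [W[2][0],W[3][0],W[0][0],W[1][0]],[(82,70),(229,87),(200,335),(48,318)])]
    return np.concatenate(r)
r=least_squares(model,[.607,.19,-.07]);x=r.x
print(x[:2],np.degrees(x[2]),np.round(r.fun.reshape(-1,2),1).tolist());np.save('tray.npy',x)
rel(x[0],x[1],.055,np.degrees(x[2])+90)
E
```

```text
[0.60811791 0.19630439] -6.565380772882729 [[-1.6, -1.3], [1.3, -1.1], [-0.8, -0.3], [1.0, -0.7], [-1.0, 0.9], [-0.6, 2.0], [-0.9, -0.6], [-0.8, -0.4], [-1.4, -0.2], [-0.6, -0.6]]
t 7.45 pos [0.6059 0.1919 0.2739] yaw 82.92 shift [-0.0019  0.0047  0.2189] roll -0.51 open 0.0516
```

Request:
drive_tool(
  motion=[
    [[-0.002,0.0045,0.04],-0.5,0.2],
    [[-0.002,0.0045,0.08],-0.5,0.2],
    [[-0.002,0.0045,0.12],-0.5,0.2],
    [[-0.002,0.0045,0.155],-0.5,0.2],
    [[-0.002,0.0045,0.185],-0.5,0.2],
    [[-0.002,0.0045,0.207],-0.5,0.2],
    [[-0.002,0.0045,0.222],-0.5,0.2],
    [[-0.002,0.0045,0.222],-0.5,0.2],
    [[-0.002,0.0045,0.222],-0.5,-1],
    [[-0.002,0.0045,0.222],-0.5,-1],
    [[-0.002,0.0045,0.222],-0.5,-1],
    [[-0.002,0.0045,0.222],-0.5,-1],
  ],
)

```text
time: 8.45
ee_pos: [0.6094, 0.1965, 0.0542]
orientation: [[-0.994, 0.111, 0.002], [0.111, 0.994, 0.001], [-0.002, 0.001, -1.0]]
contact_force: [0.2, -0.4, 4.0]
opening: 0.0127
grasp_force: 63.5
```

Request:
drive_tool(
  motion=[
    [[0,0,0],0,-1],
    [[0,0,0],0,-1],
    [[0,0,-0.01],0,-1],
    [[0,0,-0.03],0,-1],
    [[0,0,-0.06],0,-1],
    [[0,0,-0.1],0,-1],
    [[0,0,-0.13],0,-1],
    [[0,0,-0.15],0,-1],
    [[0,0,-0.15],0,-1],
  ],
)

```text
time: 9.2
ee_pos: [0.6104, 0.197, 0.2087]
orientation: [[-0.994, 0.111, 0.007], [0.111, 0.994, 0.003], [-0.007, 0.004, -1.0]]
contact_force: [1.1, 0.5, -1.6]
opening: 0.0125
grasp_force: 62.8
```

```bash
python3 go.py .5253 -.1111 .21 86.5
```

```text
t 9.2 pos [0.6104 0.197  0.2087] yaw 83.62 shift [ 0.0503 -0.3156 -0.003 ] roll -2.88 open 0.0125
```

Request:
drive_tool(
  motion=[
    [[0.005,-0.03,0],-0.3,-1],
    [[0.01,-0.06,0],-0.6,-1],
    [[0.015,-0.09,0],-0.9,-1],
    [[0.02,-0.12,0],-1.2,-1],
    [[0.025,-0.15,0],-1.5,-1],
    [[0.03,-0.18,0],-1.8,-1],
    [[0.034,-0.21,0],-2.1,-1],
    [[0.039,-0.24,0],-2.4,-1],
    [[0.044,-0.27,0],-2.7,-1],
    [[0.048,-0.295,0],-2.9,-1],
    [[0.05,-0.31,0],-2.9,-1],
    [[0.05,-0.3155,0],-2.9,-1],
  ],
)

```text
time: 10.2
ee_pos: [0.5223, -0.1147, 0.2022]
orientation: [[-0.998, 0.065, -0.001], [0.065, 0.998, -0.0], [0.001, -0.0, -1.0]]
contact_force: [0.4, 0.2, -2.6]
opening: 0.013
grasp_force: 62.7
```

Request:
drive_tool(
  motion=[
    [[0,0,0],0,-1],
    [[0,0,0],0,-1],
    [[0,0,0],0,-1],
  ],
)

```text
time: 10.45
ee_pos: [0.5242, -0.1099, 0.2023]
orientation: [[-0.998, 0.058, -0.0], [0.058, 0.998, 0.001], [0.0, 0.001, -1.0]]
contact_force: [0.5, 0.7, -1.5]
opening: 0.0126
grasp_force: 62.7
```

```bash
python3 - <<'E'
from bench import *
import cv2,numpy as np
from go import rel
rel(.5263,-.1111,.132,86.5)
o=get_obs();print(np.round(o['contact_force'],1),np.round(o['torque'],2),np.round(o['orientation'],3).tolist())
ims=[]
for c,(r0,r1,c0,c1) in(("scene",(120,320,190,390)),("top",(90,290,310,510))):
    f=grab_frame(c);ims.append(cv2.resize(f["pixels"][r0:r1,c0:c1,::-1],None,fx=2,fy=2))
f=grab_frame("wrist");ims.append(f["pixels"][:,:,::-1][:, 120:520])
np.savez('w5.npz',K=f['mtx'],M=f['mount'],R=o['orientation'],p=o['ee_pos'])
im=np.hstack(ims);cv2.imwrite("pics/i.png",cv2.resize(im,None,fx=.66,fy=.66,interpolation=cv2.INTER_AREA))
E
```

```text
t 10.45 pos [ 0.5242 -0.1099  0.2023] yaw 86.66 shift [-0.0022 -0.0011  0.0703] roll 0.16 open 0.0126
[ 0.5  0.7 -1.5] [ 0.04 -0.03 -0.02] [[-0.998, 0.058, -0.0], [0.058, 0.998, 0.001], [0.0, 0.001, -1.0]]
```

View pics/i.png

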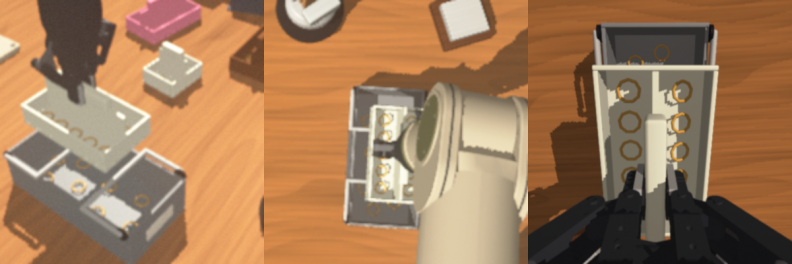

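The tray is held level above the tote, between the two arms' crossbars and parallel to the walls. The short tray hasn't moved. Lowering.

Request:
drive_tool(
  motion=[
    [[-0.002,-0.001,0.02],0,-1],
    [[-0.002,-0.001,0.038],0,-1],
    [[-0.002,-0.001,0.052],0,-1],
    [[-0.002,-0.001,0.06],0,-1],
    [[-0.002,-0.001,0.064],0,-1],
    [[-0.002,-0.001,0.067],0,-1],
    [[-0.002,-0.001,0.067],0,-1],
    [[-0.002,-0.001,0.067],0,-1],
  ],
)

```text
time: 11.27
ee_pos: [0.5262, -0.1128, 0.1362]
orientation: [[-0.998, 0.06, 0.001], [0.06, 0.998, 0.0], [-0.001, 0.0, -1.0]]
contact_force: [0.2, -0.2, -2.7]
opening: 0.0126
grasp_force: 62.7
```

Request:
drive_tool(
  motion=[
    [[0,0.0015,0.002],0,-1],
    [[0,0.0015,0.004],0,-1],
    [[0,0.0015,0.004],0,-1],
  ],
)

```text
time: 11.52
ee_pos: [0.5263, -0.1111, 0.1321]
orientation: [[-0.998, 0.06, 0.001], [0.06, 0.998, 0.0], [-0.001, 0.0, -1.0]]
contact_force: [1.2, -0.4, -0.4]
opening: 0.0126
grasp_force: 63.0
```

Request:
drive_tool(
  motion=[
    [[0,0,0.0012],0,-1],
    [[0,0,0.0012],0,-1],
  ],
)

```text
time: 11.68
ee_pos: [0.5264, -0.1112, 0.1319]
orientation: [[-0.998, 0.06, 0.002], [0.06, 0.998, 0.001], [-0.002, 0.001, -1.0]]
contact_force: [-4.8, 1.2, 12.8]
opening: 0.0131
grasp_force: 64.9
```

Request:
drive_tool(
  motion=[
    [[0,0,-0.001],0,-0.5],
    [[0,0,-0.001],0,-0.3],
    [[0,0,-0.001],0,0.0],
    [[0,0,-0.001],0,0.0],
    [[0,0,-0.001],0,0.0],
    [[0,0,-0.015],0,0.0],
    [[0,0,-0.04],0,0.0],
    [[0,0,-0.08],0,0.0],
    [[0,0,-0.12],0,0.0],
    [[-0.03,0,-0.15],0,0.0],
    [[-0.03,0,-0.15],0,0.0],
    [[-0.03,0,-0.15],0,0.0],
  ],
)

```text
time: 12.68
ee_pos: [0.5573, -0.1131, 0.2817]
orientation: [[-0.998, 0.06, 0.003], [0.06, 0.998, -0.0], [-0.003, -0.0, -1.0]]
contact_force: [-0.5, -0.1, -1.1]
opening: 0.0429
grasp_force: 0.0
```

```bash
python3 - <<'E'
from bench import *
import cv2,numpy as np
o=get_obs();print(o['time'],np.round(o['ee_pos'],3),np.round(o['contact_force'],1),o['opening'])
ims=[]
f=grab_frame("scene");ims.append(cv2.resize(f["pixels"][150:330,180:380,::-1],(444,400)))
f=grab_frame("wrist");ims.append(f["pixels"][:,:,::-1][:, 120:520])
np.savez('w6.npz',K=f['mtx'],M=f['mount'],R=o['orientation'],p=o['ee_pos'])
im=np.hstack(ims);print(im.shape);cv2.imwrite("pics/j.png",im[:,:800])
E
```

```text
12.6833 [ 0.557 -0.113  0.282] [-0.5 -0.1 -1.1] 0.04285085693984743
(400, 844, 3)
```

View pics/j.png

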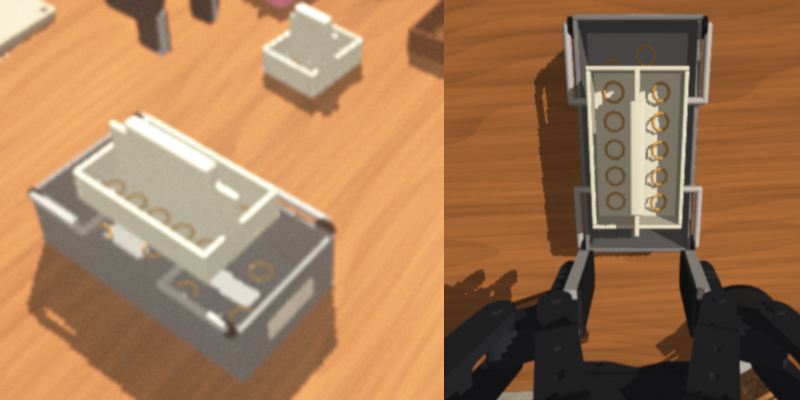

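The tray sits level across both crossbars: rim corners at (586,68), (688,67), (683,228), (593,228) and crossbar ends at rows ~101 and ~189. I'll check the centring in numbers.

```bash
python3 - <<'E'
from wf import *
pr=wcam('w6.npz')
def F(W):
    f=lambda x:np.concatenate([pr(R(x[2])@np.array(P)+[x[0],x[1],0])-np.array([p[0]-324,p[1]]) for P,p in W])
    r=least_squares(f,[.525,-.11,-.06]);print(r.x[:2],np.degrees(r.x[2]),np.round(r.fun,1).tolist());return r.x
h=.112
a=F([((-.08,-.0475,h),(586,68)),((-.08,.0475,h),(688,67)),((.08,.0475,h),(684,229)),((.08,-.0475,h),(592,229))])
b=F([((-.048,-.07,.074),(571,100)),((-.048,.07,.074),(707,101)),((.048,.07,.074),(699,189)),((.048,-.07,.074),(578,189)),((-.13,-.065,.07),(566,17)),((-.13,.065,.07),(705,16)),((.13,.065,.07),(696,249)),((.13,-.065,.07),(582,250))])
print(a-b)
E
```

```text
[ 0.52930258 -0.11078496] -3.0396941003263196 [-0.8, -0.1, 0.8, 0.2, -1.9, -0.4, 1.8, 0.2]
[ 0.52699866 -0.10998476] -2.853161367919152 [0.7, 2.1, -3.4, -0.3, -0.1, -1.0, -0.1, 0.2, 5.4, -1.7, -2.6, -2.2, -5.1, 1.6, 4.9, 1.5]
[ 0.00230392 -0.0008002  -0.00325561]
```

Centred to about 2 mm.

```bash
python3 -c "
from bench import *
print(close_job())"
```

```text
the job is handed in; nothing more can be done
None
```

The job is handed in: the outstanding bail arm now lies in, the long tray rests level on both arms, centred over the tote to about 2 mm and released, and the short tray was left alone.

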